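# Set out the chisels for the stone-carving lesson

## Task

Set the bench for a carving lesson: lay each of the four chisels on the rubber mat of the stone it is used on, the point chisel at the rough lumpy stone, the claw chisel at the furrowed one, the wide boaster at the plain flat one and the small carving chisel at the one with the leaf. Each lies flat in the middle of the free part of the mat, in line with the mat, its cutting end pointing straight at the stone. Leave the rasp and the mallet where they are.

Things in the scene. Friction and masses are not known exactly. Their poses are not given: they have to be found in the camera images.
- point_chisel: Point chisel: plain steel bar 160 mm long (x -80 to +80), square shank 18 x 18 mm, tapering over the last 48 mm to a sharp point. 0.28 kg. Lies along its x axis, cutting end to +x, roughly away from the robot at the start. Origin: mid-length on the centre line, underside; grip the shank here.
- claw_chisel: Claw chisel: plain steel, 160 mm long (x -80 to +80), square shank 16 x 16 mm, from x +32 a parallel blade 34 mm wide ending in four square teeth. 0.24 kg. Lies along its x axis, cutting end to +x, roughly away from the robot at the start. Origin: mid-length on the centre line, underside; grip the shank here.
- boaster: Boaster (wide chisel): plain steel, 160 mm long (x -80 to +80), square shank 18 x 18 mm, flaring from x +28 to a straight edge 62 mm wide. 0.36 kg. Lies along its x axis, cutting end to +x, roughly away from the robot at the start. Origin: mid-length on the centre line, underside; grip the shank here.
- carving_chisel: Small carving chisel: plain steel, the thinnest, 140 mm long (x -70 to +70), square shank 12 x 12 mm, ending in a narrow square-ended blade 13 mm wide. 0.13 kg. Lies along its x axis, cutting end to +x, roughly away from the robot at the start. Origin: mid-length on the centre line, underside; grip the shank here.
- rough_stone: Rough stone, its top all broken lumps (up to 12 mm higher), on the far end of a black rubber mat (4 thick, 105 wide), both fixed. Stone 75 deep, 95 wide, top 54 above the bench. Origin: middle of the mat's near edge, at bench height; +x runs along the mat to the stone, roughly away from the robot. Free mat: x 0 to 182 (stone's near face), its middle x 91, y 0, its top z 4. Sizes in mm.
- furrowed_stone: Furrowed stone, its top combed with straight parallel furrows, on the far end of a black rubber mat (4 thick, 105 wide), both fixed. Stone 75 deep, 95 wide, top 54 above the bench. Origin: middle of the mat's near edge, at bench height; +x runs along the mat to the stone, roughly away from the robot. Free mat: x 0 to 182 (stone's near face), its middle x 91, y 0, its top z 4. Sizes in mm.
- plain_stone: Plain stone, its top smooth, flat and bare, on the far end of a black rubber mat (4 thick, 105 wide), both fixed. Stone 75 deep, 95 wide, top 54 above the bench. Origin: middle of the mat's near edge, at bench height; +x runs along the mat to the stone, roughly away from the robot. Free mat: x 0 to 182 (stone's near face), its middle x 91, y 0, its top z 4. Sizes in mm.
- leaf_stone: Carved stone, its top with one veined leaf in low relief, on the far end of a black rubber mat (4 thick, 105 wide), both fixed. Stone 75 deep, 95 wide, top 54 above the bench. Origin: middle of the mat's near edge, at bench height; +x runs along the mat to the stone, roughly away from the robot. Free mat: x 0 to 182 (stone's near face), its middle x 91, y 0, its top z 4. Sizes in mm.
- rasp: Rasp, not a chisel: wooden handle 100 x 24 x 22 mm with a dark flat toothed bar 22 mm wide, 185 mm overall. Lies loose in the row among the chisels; to be left alone. Origin at the underside, 95 mm from the handle's end; bar towards +x.
- mallet: Round carver's mallet, to be left alone: standing on its white head (110 mm across, 92 mm tall) with the wooden handle up, 227 mm tall in all; at the right-hand edge of the work. Origin: centre of its underside.
Things that resemble listed ones, but are neither listed nor needed, are in the scene too. Leave any pink look-alike of the point_chisel alone. Leave any red look-alike of the claw_chisel alone.

How it is judged:
By the outcome, as a careful person would: the job done as asked, in the order asked, and still so for the second after the job is handed in, with the robot touching nothing.
It also fails if it takes over 106 s, if anything falls off the work surface, if the arm or the gripper's body presses on something with over 40 N, if the wrist force passes 120 N, or if a joint passes its speed limit or range.

## Robot

A 6-joint arm with a two-finger parallel gripper is mounted at the origin on the work surface. World frame = base frame: x ahead of the robot, y to its left, z up, the work surface at z = 0. Lengths are in m, angles in rad, forces in N, time in s.
With the tool pointing down it reaches from about 0.35 to 1 m from the base axis. Payload 7.1 kg.
Tool frame: the origin (TCP) lies on the centre line of the jaws, within the pads' length; the fingertips stand 11 mm ahead of it and the grasp point (between the pads) lies 8 mm behind it; z points along the fingers, y is the line along which they close (so a half turn about z gives the same grasp; the last joint's range is limited). The gripper opens to 85 mm and grips with 20 to 120 N. Pads are 22 mm wide; open, the fingers measure 114 mm over their backs; the gripper's body (76 mm by 85 mm) begins 54 mm behind the grasp point. The pads swing forward as they close: fully open they stand 13 mm farther back than shut.
Start: joints at [-0.019, 0.423, 1.63, -0, 1.089, -0.019], TCP at [0.625, 0, 0.242] pointing down, gripper open.
Joint ranges: [-3, 3], [-0.9, 2.11], [0.09, 2.58], [-1.31, 4.45], [0.11, 2.69], [-2.54, 2.54]. Speed limits (rad/s): [2.39, 2.39, 3.01, 3.14, 3.14, 3.14].

## Interface

Orientations are given as a unit quaternion [w, x, y, z].
In Python, from bench import sensors, cams, bot gives the robot as it stands.
- The arm moves only by the tool servo_tool, never from a script. Its argument "deltas" is a list of rows, each a list of 3 entries, a list of its own where there are three numbers: the finger opening in mm, from 0 to 85.4, then the shift along the tool's x, y, z in mm, then the turn, a rotation vector about the tool's x, y, z in rad. A call has 1 to 5 rows; each row shifts and turns the commanded pose from where the row before left it, along the tool's axes as they then stand; what a row does not reach is not made up. A row lasts 1/12 s, in which the tool goes at most 41.7 mm and 7.16 degrees, less where a joint would pass 70% of its speed; a pose out of reach is approached as far as the arm can. A call is refused whole if a number of a shift passes 41.7 or a number of a turn 0.125, either way. A call with a gripper value outside its range is refused whole. The fingers move at their own pace and stop on an object; "squeeze" is the grip in N (left out, the last holds). Time passes only in rows, so rows that do not move let the fingers close. It gives the time, the measured TCP pose, the force, the opening and the grip force at its end, in the units of the state.
- sensors.state(): the state, without advancing time (a new reading comes with each control period).
- cams.snapshot(name): name is "scene" or "side" or "wrist"; returns (picture, depth): 480x640x3 uint8, red, green, blue; 480x640 float32, m along the optical axis (not along the pixel's ray), 0 where there is no reading.
- cams.camera_params(name): a dict with "vertical_fov" (degrees; the focal length in pixels is half the picture's height over the tangent of half this angle, whatever the lens; pixels are square), "cx", "cy" (the principal point, pixels), "origin" and "rotation" of the camera in the world; the wrist camera has in their place "mount" (4x4, takes a point from camera to tool coordinates, whose origin is the TCP and whose axes are the flange's). Camera axes: x right, y up, looking along -z (the intrinsics and any distortion apply to the point x, -y, -z); pixel columns grow to the right and rows downward; lengths in m; the calibration is good to about 2 mm. The wrist camera is an equidistant fisheye: a pixel r from the principal point sees the ray r / f radians off the axis. A picture is of the moment at which its call begins: read the wrist's pose just before it. camera_params takes no time and is no camera call.
- bot.hand_in(): hands the job in; it is judged then, once.
The state is a dict: "clock": time; "qpos": joint angles; "joint_vel": joint speeds; "effort": joint torques, N m; "position": TCP position; "ee_rot": TCP orientation; "force": force on the tool from outside, world axes, zero at the start; "moment": the same for the moment, N m; "width": finger opening in m; "gripper_force": force on a finger pad.
Only numpy, scipy, OpenCV 4.12 (cv2) and the standard library are available. Lean on these libraries where they do the work, as an engineer would, in place of code of your own. Each camera call takes 0.05 s, during which the arm holds its last target. There are 200 camera calls.

## Working session

There is one attempt and no reset: what is moved stays moved. The work goes in short steps, Python scripts to look and compute and a tool call to move; the robot and the scene stay as the last step left them, time stands still between calls to the robot, and variables do not carry over. Pictures are saved under pics/ and viewed, at most 14 in all, crops included, and the job is handed in when it is done.

Besides the shell and the picture viewer there is one more tool, called after "Call:" as name(argument=value, ...), one argument or row to a line, values as JSON. servo_tool: Moves the arm, as the interface text tells. Its arguments: {"type":"object","properties":{"deltas":{"type":"array","items":{"type":"array"}},"squeeze":{"type":"number"}},"required":["deltas"]}

```bash
mkdir -p pics
python3 - <<'E'
from bench import sensors,cams,bot
import cv2,numpy as np
print(sensors.state())
for n in ["scene","side","wrist"]:
    p,d=cams.snapshot(n); cv2.imwrite(f"pics/{n}0.png",p[:,:,::-1]); np.savez(f"{n}0.npz",p=p,d=d); print(n,cams.camera_params(n))
E
```

```text
{'clock': 0.0, 'qpos': array([-1.89630275e-02,  4.23874125e-01,  1.63068084e+00,  3.94391212e-06,
        1.08860611e+00, -1.89833791e-02]), 'joint_vel': array([ 0.00322996, -0.00114311,  0.00292224,  0.0008406 , -0.00099122,
        0.0007598 ]), 'effort': array([ 6.87376578e-04, -5.57382560e+01, -2.81743366e+01,  7.52266601e-05,
        7.21184188e-03,  1.02962622e-05]), 'position': array([6.24471844e-01, 5.98570636e-05, 2.41528497e-01]), 'ee_rot': array([-5.66152471e-04,  7.07100016e-01,  7.07113112e-01, -5.42642332e-04]), 'force': array([ 0.15930249, -0.0103953 , -0.2509337 ]), 'moment': array([ 0.0301458 , -0.02576861, -0.00765837]), 'gripper_force': 0.0, 'width': 0.0853941258582541}
scene {'vertical_fov': 47.16689671547878, 'cx': 313.4383933262691, 'cy': 235.70234081057225, 'origin': array([ 1.07239477, -0.8374859 ,  1.24973945]), 'rotation': array([0.88962721, 0.34530918, 0.11560562, 0.27560903])}
side {'vertical_fov': 49.22601308891494, 'cx': 317.4607237216382, 'cy': 229.56245617084878, 'origin': array([0.17798919, 1.4371545 , 0.82189013]), 'rotation': array([-0.07164213, -0.04762446,  0.50218004,  0.86047343])}
wrist {'vertical_fov': 65.70646984690485, 'cx': 314.7350826074197, 'cy': 245.89658000792383, 'mount': array([[ 1.95453242e-04,  9.60115387e-01,  2.79604017e-01,
         7.12119923e-02],
       [ 9.99999970e-01, -1.46950701e-04, -1.94430710e-04,
        -2.63188686e-05],
       [-1.45587910e-04,  2.79604046e-01, -9.60115387e-01,
        -1.32001705e-01],
       [ 0.00000000e+00,  0.00000000e+00,  0.00000000e+00,
         1.00000000e+00]])}
```

View pics/scene0.png

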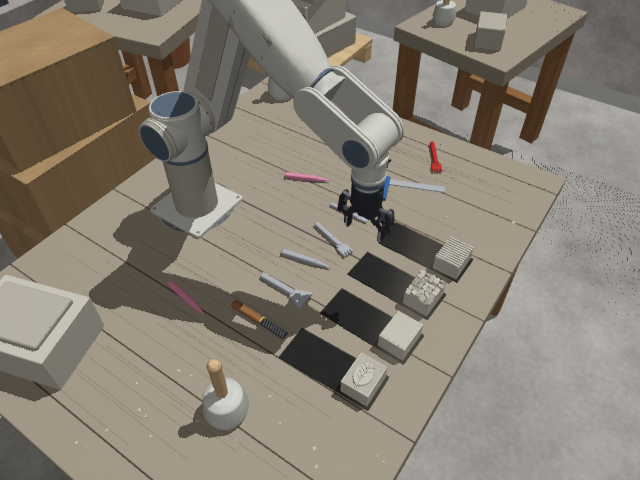

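View pics/wrist0.png

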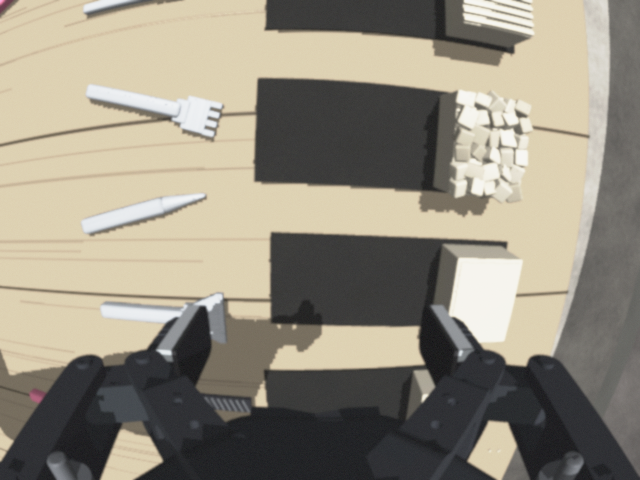

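View pics/side0.png

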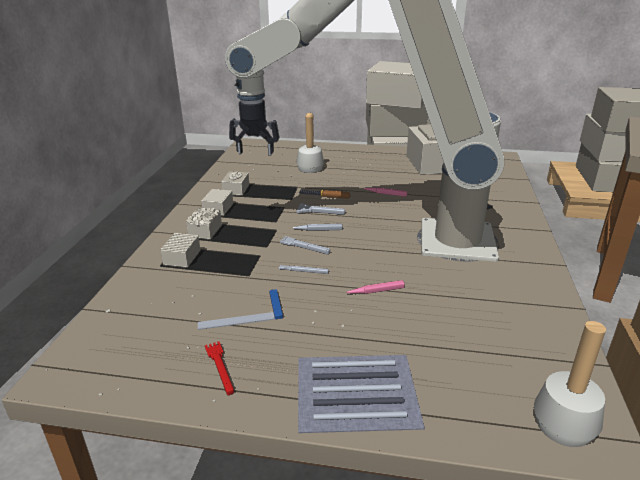

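The wrist view (right = +x, up = +y) shows the claw at (155,110), the point at (145,210) and the boaster at (165,315), with the carving chisel at the top edge. The stones from left to right are furrowed (490,20), rough (490,145), plain (480,290) and leaf (lowest). The scene view puts the leaf stone at (363,378) and the rasp at (258,318). The side view puts the carving chisel at (303,269), with the blue and red look-alikes off to the left.

```bash
cat > h.py <<'E'
import numpy as np,cv2
from scipy.spatial.transform import Rotation as R
from bench import sensors,cams
def rot(q): return R.from_quat(np.roll(q,-1)).as_matrix()
def cloud(n,p,d,pos=None,q=None):
    c=cams.camera_params(n); f=240/np.tan(np.radians(c['vertical_fov'])/2)
    v,u=np.mgrid[:480,:640]; a=(u-c['cx'])/f; b=(v-c['cy'])/f
    if n=='wrist':
        r=np.hypot(a,b)+1e-9; s=np.tan(r)/r; a=a*s; b=b*s
    P=np.stack([a*d,-b*d,-d],-1).reshape(-1,3); k=(d>0).ravel()
    if n=='wrist':
        M=c['mount']; P=P@M[:3,:3].T+M[:3,3]; P=P@rot(q).T+pos
    else: P=P@rot(c['rotation']).T+c['origin']
    return P[k],p.reshape(-1,3)[k]
E
cat > fuse.py <<'E'
from h import *
s=sensors.state()
for n in ['wrist','scene','side']:
    z=np.load(f'{n}0.npz'); P,C=cloud(n,z['p'],z['d'],s['position'],s['ee_rot'])
    k=(abs(P[:,2])<.1)&(P[:,0]>.3)&(P[:,0]<1)&(abs(P[:,1])<.5); P,C=P[k],C[k]
    b=abs(P[:,2])<.006; print(n,len(P),'bench z med',np.median(P[b,2]),'sd',P[b,2].std(), 'plane',np.linalg.lstsq(np.c_[P[b,:2],np.ones(b.sum())],P[b,2],rcond=None)[0])
    g=1000
    m=np.full((700,1000),-1.,float); ix=((P[:,0]-.3)*g).astype(int); iy=((.5-P[:,1])*g).astype(int)
    np.maximum.at(m.T,(iy,ix),P[:,2]) 
    np.savez(f'c_{n}.npz',P=P,C=C)
    t=((m>.007)&(m<.03)).astype(np.uint8); t=cv2.morphologyEx(t,cv2.MORPH_CLOSE,np.ones((5,5)))
    N,L,S,X=cv2.connectedComponentsWithStats(t)
    for i in range(1,N):
        if S[i,4]>400:
            pts=np.argwhere(L==i)[:,::-1].astype(np.float32); (c,w,a)=cv2.minAreaRect(pts)
            print('  obj xy %.3f %.3f size %s ang %.1f'%(.3+c[1]/g,.5-c[0]/g,np.round(w),a),S[i,4])
    t=((m>.045)&(m<.07)).astype(np.uint8)
    N,L,S,X=cv2.connectedComponentsWithStats(t)
    for i in range(1,N):
        if S[i,4]>800:
            pts=np.argwhere(L==i)[:,::-1].astype(np.float32); (c,w,a)=cv2.minAreaRect(pts)
            print('  stone xy %.3f %.3f size %s ang %.1f'%(.3+c[1]/g,.5-c[0]/g,np.round(w),a))
E
python3 fuse.py
```

```text
wrist 197338 bench z med 0.0008315574336784232 sd 0.0019143709114345295 plane [ 0.00206418 -0.00019813  0.0002587 ]
  obj xy 0.436 0.005 size [ 20. 159.] ang 11.1 2517
  obj xy 0.404 0.242 size [82. 13.] ang 90.0 627
  obj xy 0.443 -0.117 size [160.  63.] ang 88.5 2923
  obj xy 0.453 0.119 size [160.  35.] ang 71.6 3268
  obj xy 0.511 -0.241 size [65. 25.] ang 88.6 1297
  stone xy 0.785 0.074 size [ 82. 104.] ang 89.0
  stone xy 0.794 0.206 size [76. 40.] ang 90.0
  stone xy 0.795 -0.081 size [77. 96.] ang 87.6
scene 66531 bench z med -2.8448954682680494e-05 sd 0.002657055226288143 plane [ 0.00055053  0.00025684 -0.00033188]
  obj xy 0.425 -0.001 size [ 24. 132.] ang 10.4 1390
  obj xy 0.449 -0.108 size [161.  62.] ang 80.8 3122
  obj xy 0.456 -0.242 size [183.  27.] ang 89.5 3248
  obj xy 0.455 0.117 size [158.  34.] ang 72.6 1441
side 34288 bench z med 0.001982859363306888 sd 0.0018950273960918799 plane [ 0.00104534 -0.00015949  0.0013871 ]
  obj xy 0.413 0.245 size [100.  15.] ang 90.0 675
  obj xy 0.422 -0.111 size [ 18. 116.] ang 0.6 662
  obj xy 0.447 0.125 size [108.  16.] ang 72.3 599
  obj xy 0.472 0.409 size [112.  21.] ang 21.3 1335
  obj xy 0.783 0.120 size [80. 12.] ang 88.5 427
  obj xy 0.775 0.257 size [ 60. 119.] ang 47.2 849
```

Call:
servo_tool(
  deltas=[
    [85, [0, 0, -30], [0, 0, -0.12]],
    [85, [0, 0, -30], [0, 0, -0.12]],
    [85, [0, 0, -30], [0, 0, -0.12]],
    [85, [0, 0, -30], [0, 0, -0.12]],
    [85, [0, 0, -20], [0, 0, -0.12]],
  ],
)

```text
clock: 0.57
position: [0.6255, 0.0, 0.3854]
ee_rot: [0.001, 0.464, 0.886, 0.001]
force: [0.9, 0.2, -0.0]
width: 0.0852
gripper_force: 0.0
```

Call:
servo_tool(
  deltas=[
    [85, [0, 0, -10], [0, 0, -0.12]],
    [85, [0, 0, 0], [0, 0, -0.12]],
    [85, [0, 0, 0], [0, 0, -0.12]],
    [85, [0, 0, 0], [0, 0, -0.12]],
    [85, [0, 0, 0], [0, 0, -0.12]],
  ],
)

```text
clock: 0.98
position: [0.6248, 0.0, 0.3921]
ee_rot: [-0.0, 0.181, 0.983, -0.0]
force: [0.4, 0.3, 0.5]
width: 0.0849
gripper_force: 0.0
```

Call:
servo_tool(
  deltas=[
    [85, [0, 0, 0], [0, 0, -0.12]],
    [85, [0, 0, 0], [0, 0, -0.12]],
    [85, [0, 0, 0], [0, 0, -0.12]],
    [85, [0, 0, 0], [0, 0, 0]],
    [85, [0, 0, 0], [0, 0, 0]],
  ],
)

```text
clock: 1.4
position: [0.6248, 0.0, 0.392]
ee_rot: [-0.0, 0.007, 1.0, 0.0]
force: [-0.1, -0.0, 0.0]
width: 0.085
gripper_force: 0.0
```

Run:
```python
from h import *
s=sensors.state(); print(s['position'],s['ee_rot'],s['qpos'],np.abs(s['joint_vel']).max())
p,d=cams.snapshot('wrist'); np.savez('w1.npz',p=p,d=d,pos=s['position'],q=s['ee_rot']); cv2.imwrite('pics/w1.png',p[:,:,::-1])
```

```text
[6.24846226e-01 3.18020012e-05 3.92026243e-01] [-2.84859729e-04  7.19230434e-03  9.99974094e-01  3.83355540e-06] [-1.89953788e-02  2.95301446e-01  1.46856614e+00  9.60060676e-07
  1.37829484e+00 -1.57540716e+00] 0.02335372157561384
```

View pics/w1.png

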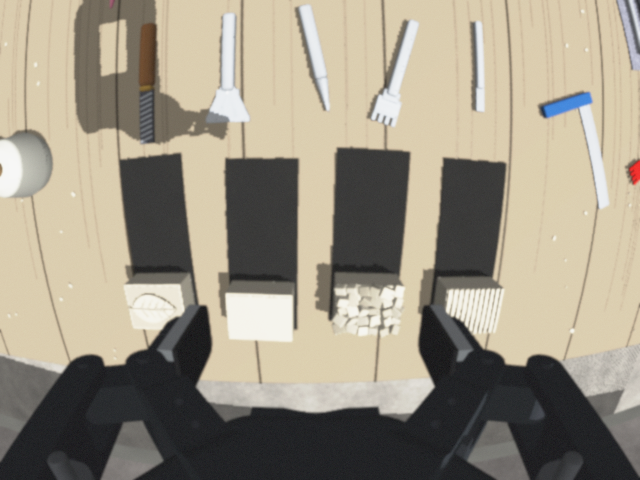

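The picture shows everything: rasp (147,80), boaster (229,70), point (315,60), claw (395,75) and carving (479,65). The mats below run leaf (155,215), plain (262,220), rough (370,215) and furrowed (472,210). Next I rectify it and fit the poses.

```bash
cat > fit.py <<'E'
from h import *
def fit(f,show=None):
    z=np.load(f); P,C=cloud('wrist',z['p'],z['d'],z['pos'],z['q']); C=C.astype(int)
    k=(P[:,0]>.3)&(P[:,0]<.95)&(abs(P[:,1])<.45); P,C=P[k],C[k]
    sat=C.max(1)-C.min(1); mx=C.max(1)
    b=(abs(P[:,2])<.008)&(sat>30); print('bench plane',np.linalg.lstsq(np.c_[P[b,:2],np.ones(b.sum())],P[b,2],rcond=None)[0],P[b,2].std())
    def rast(sel,g=1000):
        m=np.zeros((900,650),np.uint8)
        ix=((P[sel,0]-.3)*g).astype(int); iy=((.45-P[sel,1])*g).astype(int); m[iy,ix]=1
        return cv2.morphologyEx(m,cv2.MORPH_CLOSE,np.ones((5,5)))
    def comps(m,amin):
        N,L,S,X=cv2.connectedComponentsWithStats(m)
        for i in range(1,N):
            if S[i,4]>amin:
                q=np.argwhere(L==i); yield np.c_[.3+(q[:,1]+.5)/1000,.45-(q[:,0]+.5)/1000],S[i,4]
    print('mats')
    for q,a in comps(rast((mx<75)&(abs(P[:,2]-.004)<.012)),8000):
        # long edges: per-x-bin mid & near edge
        xs=np.arange(q[:,0].min()+.015,q[:,0].min()+.165,.005); mid=[];w=[]
        for x in xs:
            y=q[abs(q[:,0]-x)<.0025,1]; mid.append((y.min()+y.max())/2); w.append(y.max()-y.min())
        mid,w=np.array(mid),np.array(w); ok=abs(w-np.median(w))<.004; s,c=np.polyfit(xs[ok],mid[ok],1); th=np.arctan(s)
        u=np.array([np.cos(th),np.sin(th)]); n=np.array([-u[1],u[0]])
        t=q@u; l=q@n; lc=np.median(l[(t>t.min()+.03)&(t<t.min()+.1)]); cen=np.median([t[abs(l-lc-o)<.002].min() for o in np.arange(-.035,.036,.005)])
        o=cen*u+np.cos(th)*c*n; far=np.median([t[abs(l-lc-o_)<.002].max() for o_ in np.arange(-.03,.031,.005)])
        print('  near %s yaw %.2f width %.4f len %.4f target %s'%(o.round(4),np.degrees(th),np.median(w),far-cen,(o+.091*u).round(4)))
    print('chisels')
    for q,a in comps(rast((P[:,2]>.006)&(P[:,2]<.03)&(mx>60)),500):
        r=cv2.minAreaRect((q*1000).astype(np.float32)); L=max(r[1])
        if not 110<L<230: continue
        c=q.mean(0); w,V=np.linalg.eigh(np.cov((q-c).T)); u=V[:,1]; u=u*np.sign(u[0])
        for _ in range(4):
            n=np.array([-u[1],u[0]]); t=(q-c)@u; t0=t.min(); l=(q-c)@n
            mids=[];ts=[];ws=[]
            for x in np.arange(t0+.01,t0+.095,.004):
                y=l[abs(t-x)<.002]; ts.append(x); mids.append((y.min()+y.max())/2); ws.append(y.max()-y.min())
            s,i=np.polyfit(ts,mids,1); c=c+i*n; u=u+s*n; u/=np.linalg.norm(u)
        t=(q-c)@u; mid=c+u*(t.min()+t.max())/2
        print('  mid %s yaw %.2f len %.4f shankw %.4f'%(mid.round(4),np.degrees(np.arctan2(u[1],u[0])),t.max()-t.min(),np.median(ws)), 'backend',(c+u*t.min()).round(4))
if __name__=='__main__':
    import sys; fit(sys.argv[1])
E
python3 fit.py w1.npz
```

```text
bench plane [0.00013187 0.00067477 0.00034524] 0.0009799382131681497
mats
  near [0.5782 0.2382] yaw -1.28 width 0.1010 len 0.1802 target [0.6692 0.2361]
  near [0.5679 0.0831] yaw -2.71 width 0.1000 len 0.1796 target [0.6588 0.0787]
  near [ 0.5786 -0.0745] yaw -1.95 width 0.1000 len 0.1801 target [ 0.6695 -0.0776]
  near [ 0.5654 -0.2455] yaw 0.91 width 0.1020 len 0.1797 target [ 0.6564 -0.2441]
chisels
  mid [0.434  0.2416] yaw -0.15 len 0.1390 shankw 0.0110 backend [0.3645 0.2418]
  mid [0.4526 0.1179] yaw -17.48 len 0.1599 shankw 0.0161 backend [0.3763 0.1419]
  mid [0.4361 0.0046] yaw 11.75 len 0.1571 shankw 0.0177 backend [ 0.3592 -0.0114]
  mid [ 0.4438 -0.1167] yaw -1.56 len 0.1586 shankw 0.0171 backend [ 0.3645 -0.1146]
  mid [ 0.4534 -0.2391] yaw -1.21 len 0.1821 shankw 0.0221 backend [ 0.3623 -0.2372]
```

```bash
cat > go.py <<'E'
import sys
from h import *
def plan(x,y,z,yawdeg):
    s=sensors.state(); M=rot(s['ee_rot']); yaw=np.arctan2(-M[1,0],-M[0,0]); 
    dt=-(np.radians(yawdeg)-yaw); Mf=M@R.from_rotvec([0,0,dt]).as_matrix()
    e=np.array([x,y,z])-s['position']
    print('pos',s['position'].round(4),'yaw %.2f'%np.degrees(yaw),'tilt',(M[:,2]).round(4),'w %.4f g %.1f F %s t %.1f'%(s['width'],s['gripper_force'],s['force'].round(1),s['clock']))
    print(' turn %.4f; shift after turn (mm) %s ; before turn %s'%(dt,(Mf.T@e*1000).round(1),(M.T@e*1000).round(1)))
plan(*map(float,sys.argv[1:5]))
E
python3 go.py .437 .005 .060 11.75
```

```text
pos [0.6249 0.     0.3921] yaw -0.84 tilt [-5.e-04  0.e+00 -1.e+00] w 0.0854 g 0.0 F [ 0.6 -0.  -0.1] t 1.4
 turn -0.2197; shift after turn (mm) [182.8  43.1 332.2] ; before turn [187.8   2.2 332.2]
```

Call:
servo_tool(
  deltas=[
    [85, [18.8, 0.2, 33], [0, 0, 0]],
    [85, [18.8, 0.2, 33], [0, 0, 0]],
    [85, [18.8, 0.2, 33], [0, 0, 0]],
    [85, [18.8, 0.2, 33], [0, 0, 0]],
    [85, [18.8, 0.2, 33], [0, 0, 0]],
  ],
)

```text
clock: 1.87
position: [0.5299, 0.0021, 0.2262]
ee_rot: [0.0, 0.007, 1.0, -0.0]
force: [0.5, 0.1, 0.0]
width: 0.0846
gripper_force: 0.0
```

Call:
servo_tool(
  deltas=[
    [85, [18.8, 0.2, 33], [0, 0, 0]],
    [85, [18.8, 0.2, 33], [0, 0, 0]],
    [85, [18.8, 0.2, 33], [0, 0, 0]],
    [70, [18.8, 0.2, 33], [0, 0, 0]],
    [60, [18.8, 0.2, 33], [0, 0, 0]],
  ],
)

```text
clock: 2.28
position: [0.4365, 0.0041, 0.0615]
ee_rot: [0.001, 0.007, 1.0, -0.0]
force: [1.7, -0.0, -0.2]
width: 0.0633
gripper_force: 0.0
```

Call:
servo_tool(
  deltas=[
    [50, [0, 0, 0], [0, 0, -0.11]],
    [50, [0, 0, 0], [0, 0, -0.11]],
    [50, [0, 0, 0], [0, 0, 0]],
    [50, [0, 0, 0], [0, 0, 0]],
    [50, [0, 0, 0], [0, 0, 0]],
  ],
)

```text
clock: 2.7
position: [0.4377, 0.004, 0.0627]
ee_rot: [0.001, -0.102, 0.995, -0.0]
force: [-0.9, 0.3, 1.1]
width: 0.0498
gripper_force: 0.0
```

```bash
python3 go.py .437 .005 .014 11.75
python3 - <<'E'
from h import *
p,d=cams.snapshot('wrist'); cv2.imwrite('pics/w2.png',p[:,:,::-1])
E
```

```text
pos [0.4377 0.004  0.0627] yaw 11.74 tilt [ 0.0012 -0.     -1.    ] w 0.0498 g 0.0 F [-0.9  0.3  1.1] t 2.7
 turn -0.0002; shift after turn (mm) [ 0.5  1.1 48.7] ; before turn [ 0.5  1.1 48.7]
```

View pics/w2.png

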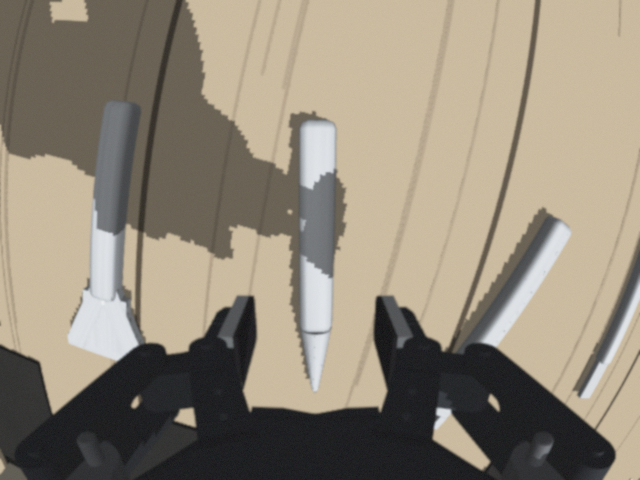

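The point chisel is centred between the pads and aligned (column 317, axis vertical). Descending to grip.

Call:
servo_tool(
  deltas=[
    [50, [0.5, 1, 20], [0, 0, 0]],
    [50, [0, 0, 17], [0, 0, 0]],
    [50, [0, 0, 11], [0, 0, 0]],
    [10, [0, 0, 0], [0, 0, 0]],
    [10, [0, 0, 0], [0, 0, 0]],
  ],
  squeeze=60,
)

```text
clock: 3.17
position: [0.4363, 0.0049, 0.0143]
ee_rot: [-0.0, -0.104, 0.995, 0.0]
force: [-0.1, 0.2, -0.1]
width: 0.0267
gripper_force: 0.0
```

Call:
servo_tool(
  deltas=[
    [10, [0, 0, 0], [0, 0, 0]],
    [10, [0, 0, 0], [0, 0, 0]],
    [10, [0, 0, 0], [0, 0, 0]],
    [10, [0, 0, 0], [0, 0, 0]],
    [10, [0, 0, 0], [0, 0, 0]],
  ],
)

```text
clock: 3.58
position: [0.4368, 0.0049, 0.015]
ee_rot: [0.001, -0.104, 0.995, -0.0]
force: [-0.7, 0.1, 7.2]
width: 0.0165
gripper_force: 59.7
```

```bash
python3 go.py .6588 .0787 .050 -2.71
```

```text
pos [0.4368 0.0049 0.015 ] yaw 11.96 tilt [ 0.0012  0.     -1.    ] w 0.0165 g 59.7 F [-0.7  0.1  7.2] t 3.6
 turn 0.2561; shift after turn (mm) [-218.3   84.2  -34.7] ; before turn [-232.5   26.1  -34.7]
```

Call:
servo_tool(
  deltas=[
    [10, [0, 0, -20], [0, 0, 0]],
    [10, [0, 0, -30], [0, 0, 0]],
    [10, [-37, 4.2, -10], [0, 0, 0]],
    [10, [-39, 4.4, 0], [0, 0, 0]],
    [10, [-39, 4.4, 0], [0, 0, 0]],
  ],
)

```text
clock: 4.0
position: [0.5478, 0.0419, 0.0759]
ee_rot: [0.001, -0.104, 0.995, -0.0]
force: [1.2, -0.5, -3.5]
width: 0.0165
gripper_force: 59.7
```

Call:
servo_tool(
  deltas=[
    [10, [-39, 4.4, 0], [0, 0, 0]],
    [10, [-39, 4.4, 0], [0, 0, 0]],
    [10, [-39.5, 4.3, 0], [0, 0, 0]],
    [10, [0, 0, 0], [0, 0, 0.12]],
    [10, [0, 0, 0], [0, 0, 0.12]],
  ],
)

```text
clock: 4.42
position: [0.6604, 0.0796, 0.074]
ee_rot: [0.001, 0.018, 1.0, 0.0]
force: [-0.9, 0.1, -3.0]
width: 0.0164
gripper_force: 59.6
```

Call:
servo_tool(
  deltas=[
    [10, [0, 0, 0], [0, 0, 0.016]],
    [10, [0, 0, 0], [0, 0, 0]],
    [10, [0, 0, 0], [0, 0, 0]],
  ],
)

```text
clock: 4.67
position: [0.6577, 0.0785, 0.0741]
ee_rot: [-0.0, 0.022, 1.0, -0.0]
force: [-0.5, -0.6, -3.0]
width: 0.0162
gripper_force: 59.6
```

```bash
python3 go.py .6588 .0787 .0195 -2.71
python3 - <<'E'
from h import *
p,d=cams.snapshot('wrist'); cv2.imwrite('pics/w3.png',p[:,:,::-1])
E
```

```text
pos [0.6577 0.0785 0.0741] yaw -2.51 tilt [-9.e-04 -1.e-04 -1.e+00] w 0.0162 g 59.6 F [-0.5 -0.6 -3. ] t 4.7
 turn 0.0035; shift after turn (mm) [-1.2  0.2 54.6] ; before turn [-1.2  0.2 54.6]
```

View pics/w3.png

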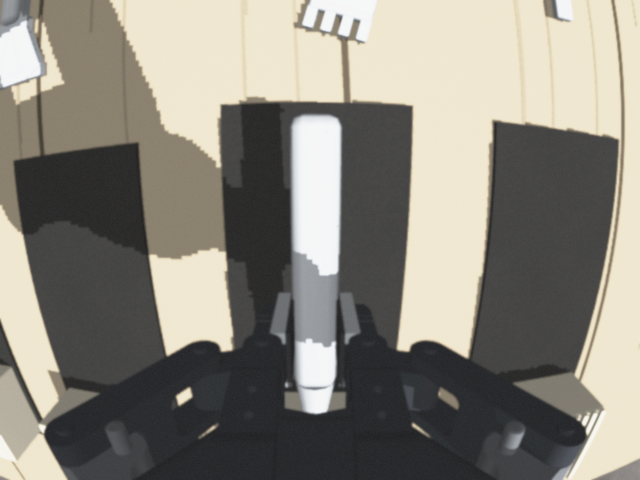

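The point chisel is held in line with the rough stone's mat and centred (axis at column 316, mat edges 222–412). Lowering and releasing.

Call:
servo_tool(
  deltas=[
    [10, [-1.2, 0.2, 20], [0, 0, 0.0035]],
    [10, [0, 0, 18], [0, 0, 0]],
    [10, [0, 0, 10], [0, 0, 0]],
    [10, [0, 0, 4], [0, 0, 0]],
    [10, [0, 0, 2], [0, 0, 0]],
  ],
)

```text
clock: 5.13
position: [0.659, 0.0787, 0.0196]
ee_rot: [-0.001, 0.025, 1.0, -0.0]
force: [-0.0, -0.3, -2.9]
width: 0.0161
gripper_force: 59.5
```

Call:
servo_tool(
  deltas=[
    [10, [0, 0, 0.5], [0, 0, 0]],
    [18, [0, 0, 0], [0, 0, 0]],
    [25, [0, 0, 0], [0, 0, 0]],
    [40, [0, 0, 0], [0, 0, 0]],
    [40, [0, 0, 0], [0, 0, 0]],
  ],
)

```text
clock: 5.55
position: [0.6603, 0.079, 0.0209]
ee_rot: [0.001, 0.025, 1.0, 0.0]
force: [-0.4, 0.3, -0.6]
width: 0.0401
gripper_force: 0.0
```

```bash
python3 go.py .4526 .1179 .060 -17.48
```

```text
pos [0.6603 0.079  0.0209] yaw -2.88 tilt [ 1.7e-03  2.0e-04 -1.0e+00] w 0.0401 g 0.0 F [-0.4  0.3 -0.6] t 5.5
 turn 0.2549; shift after turn (mm) [209.7 -25.2 -39.5] ; before turn [209.3  28.5 -39.5]
```

Call:
servo_tool(
  deltas=[
    [40, [0, 0, -20], [0, 0, 0]],
    [45, [0, 0, -30], [0, 0, 0]],
    [50, [0, 0, -30], [0, 0, 0]],
    [50, [34.9, 4.7, 0], [0, 0, 0]],
    [50, [34.9, 4.7, 0], [0, 0, 0]],
  ],
)

```text
clock: 5.97
position: [0.593, 0.0919, 0.1029]
ee_rot: [0.004, 0.026, 1.0, 0.001]
force: [0.3, 0.6, 0.7]
width: 0.05
gripper_force: 0.0
```

Call:
servo_tool(
  deltas=[
    [50, [34.9, 4.7, 0], [0, 0, 0]],
    [50, [34.9, 4.8, 10], [0, 0, 0]],
    [50, [34.9, 4.8, 15], [0, 0, 0]],
    [50, [34.9, 4.8, 15], [0, 0, 0]],
    [50, [0, 0, 0], [0, 0, 0.12]],
  ],
)

```text
clock: 6.38
position: [0.4425, 0.1173, 0.0578]
ee_rot: [-0.005, 0.084, 0.996, -0.002]
force: [-1.0, -0.8, -1.0]
width: 0.0496
gripper_force: 0.0
```

Call:
servo_tool(
  deltas=[
    [50, [0, 0, 0], [0, 0, 0.12]],
    [50, [0, 0, 0], [0, 0, 0.015]],
    [50, [0, 0, 0], [0, 0, 0]],
    [50, [0, 0, 0], [0, 0, 0]],
  ],
)

```text
clock: 6.72
position: [0.4526, 0.118, 0.0602]
ee_rot: [0.001, 0.15, 0.989, 0.0]
force: [0.9, 0.2, -0.5]
width: 0.0501
gripper_force: 0.0
```

```bash
python3 go.py .4526 .1179 .014 -17.48
python3 - <<'E'
from h import *
s=sensors.state(); p,d=cams.snapshot('wrist'); np.savez('w4.npz',p=p,d=d,pos=s['position'],q=s['ee_rot'])
E
python3 fit.py w4.npz
```

```text
pos [0.4526 0.118  0.0602] yaw -17.31 tilt [ 1.3e-03  3.0e-04 -1.0e+00] w 0.0501 g 0.0 F [ 0.9  0.2 -0.5] t 6.7
 turn 0.0029; shift after turn (mm) [ 0.1 -0.2 46.2] ; before turn [ 0.1 -0.2 46.2]
bench plane [0.00012027 0.00065733 0.00025751] 0.0006601320828478058
mats
chisels
  mid [0.433  0.2416] yaw -0.14 len 0.1390 shankw 0.0120 backend [0.3635 0.2418]
  mid [0.4522 0.1181] yaw -17.53 len 0.1612 shankw 0.0162 backend [0.3754 0.1424]
  mid [ 0.4584 -0.1147] yaw -5.98 len 0.1208 shankw 0.0191 backend [ 0.3983 -0.1084]
```

Call:
servo_tool(
  deltas=[
    [50, [0, 0, 20], [0, 0, 0.003]],
    [50, [0, 0, 17], [0, 0, 0]],
    [50, [0, 0, 8.5], [0, 0, 0]],
    [10, [0, 0, 0], [0, 0, 0]],
    [10, [0, 0, 0], [0, 0, 0]],
  ],
)

```text
clock: 7.18
position: [0.4517, 0.1177, 0.0141]
ee_rot: [-0.0, 0.153, 0.988, -0.0]
force: [-0.9, 0.3, -0.5]
width: 0.0264
gripper_force: 0.0
```

Call:
servo_tool(
  deltas=[
    [10, [0, 0, 0], [0, 0, 0]],
    [10, [0, 0, 0], [0, 0, 0]],
    [10, [0, 0, 0], [0, 0, 0]],
    [10, [0, 0, 0], [0, 0, 0]],
    [10, [0, 0, 0], [0, 0, 0]],
  ],
)

```text
clock: 7.6
position: [0.4523, 0.118, 0.015]
ee_rot: [0.001, 0.153, 0.988, 0.0]
force: [-0.9, -1.2, 7.2]
width: 0.0144
gripper_force: 60.5
```

```bash
python3 go.py .6692 .2361 .074 -1.28
```

```text
pos [0.4523 0.118  0.015 ] yaw -17.65 tilt [ 1.1e-03  2.0e-04 -1.0e+00] w 0.0144 g 60.5 F [-0.9 -1.2  7.2] t 7.6
 turn -0.2858; shift after turn (mm) [-214.3  123.   -58.8] ; before turn [-170.9  178.4  -58.8]
```

Call:
servo_tool(
  deltas=[
    [10, [0, 0, -20], [0, 0, 0]],
    [10, [0, 0, -30], [0, 0, 0]],
    [10, [-24.4, 25.5, -9], [0, 0, 0]],
    [10, [-24.4, 25.5, 0], [0, 0, 0]],
    [10, [-24.4, 25.5, 0], [0, 0, 0]],
  ],
)

```text
clock: 8.02
position: [0.5463, 0.1693, 0.0748]
ee_rot: [0.001, 0.154, 0.988, 0.0]
force: [0.4, 0.2, -2.3]
width: 0.0141
gripper_force: 59.5
```

Call:
servo_tool(
  deltas=[
    [10, [-24.4, 25.5, 0], [0, 0, 0]],
    [10, [-24.4, 25.5, 0], [0, 0, 0]],
    [10, [-24.4, 25.5, 0], [0, 0, 0]],
    [10, [-24.5, 25.4, 0], [0, 0, 0]],
    [10, [0, 0, 0], [0, 0, -0.12]],
  ],
)

```text
clock: 8.43
position: [0.6748, 0.2393, 0.0741]
ee_rot: [0.003, 0.094, 0.996, 0.002]
force: [-1.1, 0.9, -1.0]
width: 0.0144
gripper_force: 59.6
```

Call:
servo_tool(
  deltas=[
    [10, [0, 0, 0], [0, 0, -0.12]],
    [10, [0, 0, 0], [0, 0, -0.046]],
    [10, [0, 0, 0], [0, 0, 0]],
    [10, [0, 0, 0], [0, 0, 0]],
  ],
)

```text
clock: 8.77
position: [0.6683, 0.2359, 0.0729]
ee_rot: [-0.0, 0.012, 1.0, -0.0]
force: [-0.6, 0.1, -1.8]
width: 0.0139
gripper_force: 59.5
```

```bash
python3 go.py .6692 .2361 .0195 -1.28
python3 - <<'E'
from h import *
p,d=cams.snapshot('wrist'); cv2.imwrite('pics/w5.png',p[:,:,::-1])
E
```

```text
pos [0.6683 0.2359 0.0729] yaw -1.38 tilt [-9.e-04 -3.e-04 -1.e+00] w 0.0139 g 59.5 F [-0.6  0.1 -1.8] t 8.8
 turn -0.0017; shift after turn (mm) [-0.9  0.3 53.4] ; before turn [-0.9  0.3 53.4]
```

View pics/w5.png

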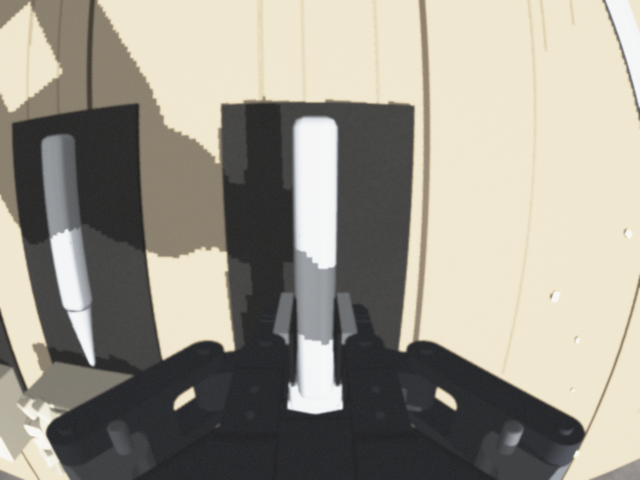

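The claw is aligned and centred on the furrowed mat (column 316, edges 222–413), and the point chisel lies well on its own mat.

Call:
servo_tool(
  deltas=[
    [10, [-0.5, 0.3, 20], [0, 0, 0]],
    [10, [0, 0, 18], [0, 0, 0]],
    [10, [0, 0, 10], [0, 0, 0]],
    [10, [0, 0, 4], [0, 0, 0]],
    [10, [0, 0, 2], [0, 0, 0]],
  ],
)

```text
clock: 9.23
position: [0.6685, 0.236, 0.019]
ee_rot: [-0.001, 0.011, 1.0, -0.0]
force: [-7.8, -2.5, 10.1]
width: 0.0144
gripper_force: 61.1
```

Call:
servo_tool(
  deltas=[
    [10, [0, 0, 0.5], [0, 0, 0]],
    [18, [0, 0, 0], [0, 0, 0]],
    [25, [0, 0, 0], [0, 0, 0]],
    [40, [0, 0, 0], [0, 0, 0]],
    [40, [0, 0, 0], [0, 0, 0]],
  ],
)

```text
clock: 9.65
position: [0.6699, 0.2365, 0.0196]
ee_rot: [0.001, 0.011, 1.0, 0.0]
force: [0.0, -0.6, -0.5]
width: 0.0402
gripper_force: 0.0
```

```bash
python3 go.py .4445 -.1168 .060 -1.56
```

```text
pos [0.6699 0.2365 0.0196] yaw -1.28 tilt [ 1.3e-03  5.0e-04 -1.0e+00] w 0.0402 g 0.0 F [ 0.  -0.6 -0.5] t 9.7
 turn 0.0048; shift after turn (mm) [ 215.7 -359.3  -40.9] ; before turn [ 217.4 -358.2  -40.9]
```

Call:
servo_tool(
  deltas=[
    [40, [0, 0, -20], [0, 0, 0]],
    [45, [0, 0, -30], [0, 0, 0]],
    [50, [0, 0, -30], [0, 0, 0]],
    [50, [19.8, -32.6, 0], [0, 0, 0]],
    [50, [19.8, -32.6, 0], [0, 0, 0]],
  ],
)

```text
clock: 10.07
position: [0.6305, 0.1732, 0.1019]
ee_rot: [0.004, 0.01, 1.0, 0.001]
force: [0.0, -1.7, -0.2]
width: 0.05
gripper_force: 0.0
```

Call:
servo_tool(
  deltas=[
    [50, [19.8, -32.6, 0], [0, 0, 0]],
    [50, [19.8, -32.6, 0], [0, 0, 0]],
    [50, [19.8, -32.6, 0], [0, 0, 0]],
    [50, [19.8, -32.6, 0], [0, 0, 0]],
    [50, [19.8, -32.6, 0], [0, 0, 0]],
  ],
)

```text
clock: 10.48
position: [0.5249, 0.01, 0.0994]
ee_rot: [0.001, 0.011, 1.0, -0.0]
force: [0.9, -0.7, 0.4]
width: 0.0501
gripper_force: 0.0
```

Call:
servo_tool(
  deltas=[
    [50, [19.8, -32.6, 0], [0, 0, 0]],
    [50, [19.8, -32.6, 9], [0, 0, 0]],
    [50, [19.8, -32.6, 15], [0, 0, 0]],
    [50, [19.4, -32.2, 15], [0, 0, 0.005]],
    [50, [0, 0, 0], [0, 0, 0]],
  ],
)

```text
clock: 10.9
position: [0.4392, -0.1202, 0.0582]
ee_rot: [-0.002, 0.016, 1.0, 0.0]
force: [-0.8, -0.1, -1.1]
width: 0.0498
gripper_force: 0.0
```

Call:
servo_tool(
  deltas=[
    [50, [0, 0, 0], [0, 0, 0]],
    [50, [0, 0, 0], [0, 0, 0]],
  ],
)

```text
clock: 11.07
position: [0.4448, -0.1173, 0.0602]
ee_rot: [0.001, 0.014, 1.0, -0.0]
force: [-0.5, 1.1, -0.2]
width: 0.0502
gripper_force: 0.0
```

```bash
python3 go.py .4445 -.1168 .014 -1.56
python3 - <<'E'
from h import *
s=sensors.state(); p,d=cams.snapshot('wrist'); np.savez('w6.npz',p=p,d=d,pos=s['position'],q=s['ee_rot'])
E
python3 fit.py w6.npz
```

```text
pos [ 0.4448 -0.1173  0.0602] yaw -1.63 tilt [ 1.4e-03 -3.0e-04 -1.0e+00] w 0.0502 g 0.0 F [-0.5  1.1 -0.2] t 11.1
 turn -0.0012; shift after turn (mm) [ 0.4  0.5 46.2] ; before turn [ 0.4  0.5 46.2]
bench plane [0.00022188 0.0005836  0.00041668] 0.0006684487934467206
mats
chisels
  mid [ 0.4432 -0.1175] yaw -1.32 len 0.1615 shankw 0.0175 backend [ 0.3625 -0.1156]
  mid [ 0.4321 -0.2388] yaw -1.04 len 0.1434 shankw 0.0230 backend [ 0.3604 -0.2375]
```

Call:
servo_tool(
  deltas=[
    [50, [1, 0.1, 20], [0, 0, -0.003]],
    [50, [0, 0, 17], [0, 0, 0]],
    [50, [0, 0, 8.5], [0, 0, 0]],
    [10, [0, 0, 0], [0, 0, 0]],
    [10, [0, 0, 0], [0, 0, 0]],
  ],
)

```text
clock: 11.53
position: [0.4435, -0.1161, 0.0144]
ee_rot: [-0.0, 0.011, 1.0, 0.0]
force: [0.5, 0.4, -0.2]
width: 0.0271
gripper_force: 0.0
```

Call:
servo_tool(
  deltas=[
    [10, [0, 0, 0], [0, 0, 0]],
    [10, [0, 0, 0], [0, 0, 0]],
    [10, [0, 0, 0], [0, 0, 0]],
    [10, [0, 0, 0], [0, 0, 0]],
    [10, [0, 0, 0], [0, 0, 0]],
  ],
)

```text
clock: 11.95
position: [0.4437, -0.1168, 0.0151]
ee_rot: [0.001, 0.012, 1.0, -0.0]
force: [0.3, 3.5, 8.4]
width: 0.0163
gripper_force: 59.8
```

```bash
python3 go.py .6695 -.0776 .074 -1.95
```

```text
pos [ 0.4437 -0.1168  0.0151] yaw -1.40 tilt [ 1.6e-03 -2.0e-04 -1.0e+00] w 0.0163 g 59.8 F [0.3 3.5 8.4] t 11.9
 turn 0.0096; shift after turn (mm) [-224.4   46.8  -58.6] ; before turn [-224.9   44.7  -58.6]
```

Call:
servo_tool(
  deltas=[
    [10, [0, 0, -20], [0, 0, 0]],
    [10, [0, 0, -30], [0, 0, 0]],
    [10, [-37.5, 7.45, -9], [0, 0, 0]],
    [10, [-37.5, 7.45, 0], [0, 0, 0]],
    [10, [-37.5, 7.45, 0], [0, 0, 0]],
  ],
)

```text
clock: 12.37
position: [0.5575, -0.0973, 0.0748]
ee_rot: [0.001, 0.013, 1.0, -0.0]
force: [0.3, -0.7, -2.9]
width: 0.0165
gripper_force: 59.5
```

Call:
servo_tool(
  deltas=[
    [10, [-37.5, 7.45, 0], [0, 0, 0]],
    [10, [-37.5, 7.45, 0], [0, 0, 0]],
    [10, [-37.5, 7.45, 0], [0, 0, 0.01]],
    [10, [0, 0, 0], [0, 0, 0]],
    [10, [0, 0, 0], [0, 0, 0]],
  ],
)

```text
clock: 12.78
position: [0.6703, -0.0772, 0.0729]
ee_rot: [0.0, 0.017, 1.0, -0.0]
force: [-0.6, 0.3, -3.3]
width: 0.0167
gripper_force: 59.4
```

```bash
python3 go.py .6695 -.0776 .0195 -1.95
python3 - <<'E'
from h import *
p,d=cams.snapshot('wrist'); cv2.imwrite('pics/w7.png',p[:,:,::-1])
E
```

```text
pos [ 0.6703 -0.0772  0.0729] yaw -1.90 tilt [ 7.e-04 -2.e-04 -1.e+00] w 0.0167 g 59.4 F [-0.6  0.3 -3.3] t 12.8
 turn 0.0008; shift after turn (mm) [ 0.9 -0.4 53.4] ; before turn [ 0.9 -0.4 53.4]
```

View pics/w7.png

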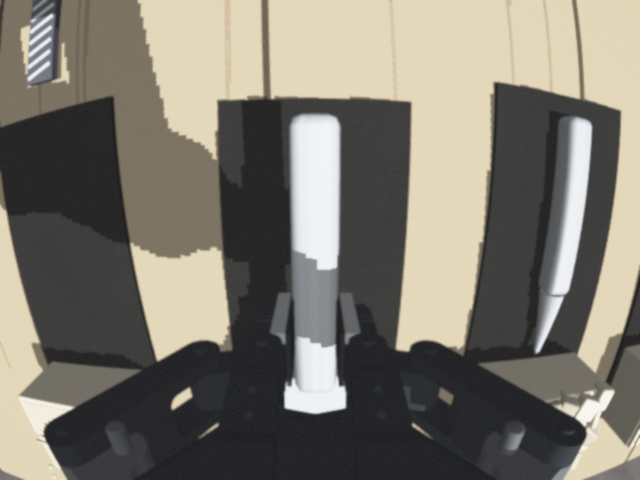

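The boaster is centred and aligned on the plain mat (column 315, edges 219–411).

Call:
servo_tool(
  deltas=[
    [10, [0.5, -0.4, 20], [0, 0, 0]],
    [10, [0, 0, 18], [0, 0, 0]],
    [10, [0, 0, 10], [0, 0, 0]],
    [10, [0, 0, 4], [0, 0, 0]],
    [10, [0, 0, 2], [0, 0, 0]],
  ],
)

```text
clock: 13.25
position: [0.6661, -0.0782, 0.0191]
ee_rot: [-0.002, 0.017, 1.0, 0.0]
force: [-11.4, -0.5, 17.9]
width: 0.0162
gripper_force: 62.1
```

Call:
servo_tool(
  deltas=[
    [10, [0, 0, 0.5], [0, 0, 0]],
    [18, [0, 0, 0], [0, 0, 0]],
    [25, [0, 0, 0], [0, 0, 0]],
    [40, [0, 0, 0], [0, 0, 0]],
    [40, [0, 0, 0], [0, 0, 0]],
  ],
)

```text
clock: 13.67
position: [0.6691, -0.0781, 0.0195]
ee_rot: [0.001, 0.017, 1.0, -0.0]
force: [0.0, 0.7, 0.4]
width: 0.04
gripper_force: 0.0
```

```bash
python3 go.py .4335 .2417 .060 -0.14
```

```text
pos [ 0.6691 -0.0781  0.0195] yaw -1.97 tilt [ 1.3e-03 -2.0e-04 -1.0e+00] w 0.0400 g 0.0 F [0.  0.7 0.4] t 13.7
 turn -0.0319; shift after turn (mm) [236.3 319.2 -40.9] ; before turn [246.3 311.5 -40.9]
```

Call:
servo_tool(
  deltas=[
    [40, [0, 0, -20], [0, 0, 0]],
    [45, [0, 0, -30], [0, 0, 0]],
    [50, [0, 0, -30], [0, 0, 0]],
    [50, [22.4, 28.3, 0], [0, 0, 0]],
    [50, [22.4, 28.3, 0], [0, 0, 0]],
  ],
)

```text
clock: 14.08
position: [0.6281, -0.0206, 0.1017]
ee_rot: [0.003, 0.019, 1.0, -0.0]
force: [-0.9, 1.6, -0.9]
width: 0.0499
gripper_force: 0.0
```

Call:
servo_tool(
  deltas=[
    [50, [22.4, 28.3, 0], [0, 0, 0]],
    [50, [22.4, 28.3, 0], [0, 0, 0]],
    [50, [22.4, 28.3, 0], [0, 0, 0]],
    [50, [22.4, 28.3, 0], [0, 0, 0]],
    [50, [22.4, 28.3, 0], [0, 0, 0]],
  ],
)

```text
clock: 14.5
position: [0.5178, 0.1266, 0.0993]
ee_rot: [0.001, 0.017, 1.0, 0.0]
force: [0.4, 0.3, -0.1]
width: 0.0496
gripper_force: 0.0
```

Call:
servo_tool(
  deltas=[
    [50, [22.4, 28.3, 0], [0, 0, 0]],
    [50, [22.4, 28.3, 9], [0, 0, 0]],
    [50, [22.4, 28.3, 15], [0, 0, 0]],
    [50, [22.3, 28.5, 15], [0, 0, -0.032]],
    [50, [0, 0, 0], [0, 0, 0]],
  ],
)

```text
clock: 14.92
position: [0.4286, 0.2447, 0.0581]
ee_rot: [-0.002, -0.002, 1.0, -0.001]
force: [-1.1, -0.7, -0.1]
width: 0.0503
gripper_force: 0.0
```

Call:
servo_tool(
  deltas=[
    [50, [0, 0, 0], [0, 0, 0]],
    [50, [0, 0, 0], [0, 0, 0]],
  ],
)

```text
clock: 15.08
position: [0.4336, 0.2421, 0.0602]
ee_rot: [0.0, 0.001, 1.0, 0.0]
force: [0.5, -0.4, 0.1]
width: 0.0499
gripper_force: 0.0
```

```bash
python3 go.py .4335 .2417 .014 -.14
python3 - <<'E'
from h import *
s=sensors.state(); p,d=cams.snapshot('wrist'); np.savez('w8.npz',p=p,d=d,pos=s['position'],q=s['ee_rot'])
E
python3 fit.py w8.npz
```

```text
pos [0.4336 0.2421 0.0602] yaw -0.09 tilt [ 9.e-04  4.e-04 -1.e+00] w 0.0499 g 0.0 F [ 0.5 -0.4  0.1] t 15.1
 turn 0.0008; shift after turn (mm) [ 0.1 -0.4 46.2] ; before turn [ 0.1 -0.4 46.2]
bench plane [4.04224134e-04 9.60661993e-04 2.61602349e-05] 0.0007275256222335873
mats
chisels
  mid [0.4335 0.2425] yaw -0.23 len 0.1400 shankw 0.0120 backend [0.3635 0.2428]
```

Call:
servo_tool(
  deltas=[
    [50, [0, 0, 20], [0, 0, 0.001]],
    [50, [0, 0, 17], [0, 0, 0]],
    [50, [0, 0, 8.2], [0, 0, 0]],
    [5, [0, 0, 0], [0, 0, 0]],
    [5, [0, 0, 0], [0, 0, 0]],
  ],
)

```text
clock: 15.55
position: [0.4336, 0.2411, 0.0148]
ee_rot: [-0.0, 0.002, 1.0, -0.0]
force: [-0.3, 0.3, 0.6]
width: 0.0272
gripper_force: 0.0
```

Call:
servo_tool(
  deltas=[
    [5, [0, 0, 0], [0, 0, 0]],
    [5, [0, 0, 0], [0, 0, 0]],
    [5, [0, 0, 0], [0, 0, 0]],
    [5, [0, 0, 0], [0, 0, 0]],
    [5, [0, 0, 0], [0, 0, 0]],
  ],
)

```text
clock: 15.97
position: [0.4338, 0.2418, 0.0156]
ee_rot: [0.001, 0.002, 1.0, 0.0]
force: [1.4, -3.4, 7.4]
width: 0.0099
gripper_force: 59.5
```

```bash
python3 go.py .6564 -.2441 .094 .91
```

```text
pos [0.4338 0.2418 0.0156] yaw -0.19 tilt [ 1.7e-03  5.0e-04 -1.0e+00] w 0.0099 g 59.5 F [ 1.4 -3.4  7.4] t 16.0
 turn -0.0191; shift after turn (mm) [-215.  -489.4  -78.3] ; before turn [-224.3 -485.2  -78.3]
```

Call:
servo_tool(
  deltas=[
    [5, [0, 0, -20], [0, 0, 0]],
    [5, [0, 0, -30], [0, 0, 0]],
    [5, [0, 0, -28], [0, 0, 0]],
    [5, [-16, -34.7, 0], [0, 0, 0]],
    [5, [-16, -34.7, 0], [0, 0, 0]],
  ],
)

```text
clock: 16.38
position: [0.466, 0.1735, 0.0949]
ee_rot: [0.002, -0.001, 1.0, 0.001]
force: [0.3, 0.1, -1.1]
width: 0.0099
gripper_force: 59.0
```

Call:
servo_tool(
  deltas=[
    [5, [-16, -34.7, 0], [0, 0, 0]],
    [5, [-16, -34.7, 0], [0, 0, 0]],
    [5, [-16, -34.7, 0], [0, 0, 0]],
    [5, [-16, -34.7, 0], [0, 0, 0]],
    [5, [-16, -34.7, 0], [0, 0, 0]],
  ],
)

```text
clock: 16.8
position: [0.5446, -0.0032, 0.0929]
ee_rot: [0.0, 0.002, 1.0, 0.0]
force: [1.3, 1.8, -1.5]
width: 0.0095
gripper_force: 59.0
```

Call:
servo_tool(
  deltas=[
    [5, [-16, -34.7, 0], [0, 0, 0]],
    [5, [-16, -34.7, 0], [0, 0, 0]],
    [5, [-16, -34.7, 0], [0, 0, 0]],
    [5, [-16, -34.7, 0], [0, 0, 0]],
    [5, [-16, -34.7, 0], [0, 0, 0]],
  ],
)

```text
clock: 17.22
position: [0.6239, -0.177, 0.0927]
ee_rot: [-0.0, 0.002, 1.0, 0.0]
force: [0.3, 0.0, -1.7]
width: 0.0099
gripper_force: 59.0
```

Call:
servo_tool(
  deltas=[
    [5, [-16, -34.6, 0], [0, 0, 0]],
    [5, [-16.3, -34.2, 0], [0, 0, -0.019]],
    [5, [0, 0, 0], [0, 0, 0]],
    [5, [0, 0, 0], [0, 0, 0]],
    [5, [0, 0, 0], [0, 0, 0]],
  ],
)

```text
clock: 17.63
position: [0.6548, -0.2437, 0.0921]
ee_rot: [-0.001, -0.008, 1.0, 0.0]
force: [-0.4, 0.3, -1.6]
width: 0.01
gripper_force: 59.1
```

```bash
python3 go.py .6564 -.2441 .0197 .91
python3 - <<'E'
from h import *
p,d=cams.snapshot('wrist'); cv2.imwrite('pics/w9.png',p[:,:,::-1])
E
```

```text
pos [ 0.6548 -0.2437  0.0921] yaw 0.86 tilt [-1.4e-03  9.0e-04 -1.0e+00] w 0.0100 g 59.1 F [-0.4  0.3 -1.6] t 17.6
 turn -0.0008; shift after turn (mm) [-1.7 -0.5 72.4] ; before turn [-1.7 -0.5 72.4]
```

View pics/w9.png

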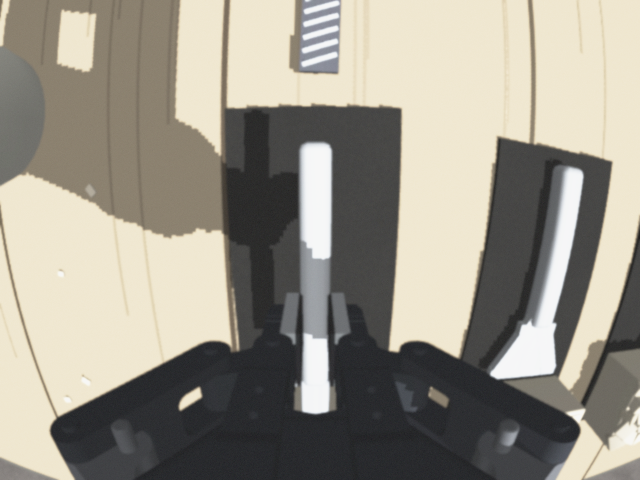

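The carving chisel is centred and aligned on the leaf mat (column 315, edges 226–401). The boaster looks right on its mat.

Call:
servo_tool(
  deltas=[
    [5, [-1, -0.5, 25], [0, 0, 0]],
    [5, [0, 0, 25], [0, 0, 0]],
    [5, [0, 0, 15], [0, 0, 0]],
    [5, [0, 0, 5], [0, 0, 0]],
    [5, [0, 0, 2.5], [0, 0, 0]],
  ],
)

```text
clock: 18.1
position: [0.6551, -0.2429, 0.0196]
ee_rot: [-0.002, -0.008, 1.0, 0.001]
force: [-10.0, 4.4, 17.0]
width: 0.0103
gripper_force: 61.3
```

Call:
servo_tool(
  deltas=[
    [5, [0, 0, 0.7], [0, 0, 0]],
    [12, [0, 0, 0], [0, 0, 0]],
    [20, [0, 0, 0], [0, 0, 0]],
    [40, [0, 0, 0], [0, 0, 0]],
    [40, [0, 0, 0], [0, 0, 0]],
  ],
)

```text
clock: 18.52
position: [0.6572, -0.2447, 0.0201]
ee_rot: [0.001, -0.008, 1.0, -0.0]
force: [0.5, 0.1, 0.0]
width: 0.0399
gripper_force: 0.0
```

```bash
python3 go.py .61 0 .392 0
```

```text
pos [ 0.6572 -0.2447  0.0201] yaw 0.91 tilt [ 1.1e-03 -5.0e-04 -1.0e+00] w 0.0399 g 0.0 F [0.5 0.1 0. ] t 18.5
 turn 0.0158; shift after turn (mm) [  46.8  244.6 -372.1] ; before turn [  42.9  245.3 -372.1]
```

Up first, then to the overview pose to check.

Call:
servo_tool(
  deltas=[
    [40, [0, 0, -20], [0, 0, 0]],
    [45, [0, 0, -35], [0, 0, 0]],
    [50, [0, 0, -35], [0, 0, 0]],
    [85, [4.5, 25, -28], [0, 0, 0]],
    [85, [4.5, 25, -28], [0, 0, 0]],
  ],
)

```text
clock: 18.93
position: [0.6473, -0.1956, 0.1675]
ee_rot: [0.001, -0.007, 1.0, -0.0]
force: [0.5, 0.5, -0.5]
width: 0.0723
gripper_force: 0.0
```

Call:
servo_tool(
  deltas=[
    [85, [4.5, 25, -28], [0, 0, 0]],
    [85, [4.5, 25, -28], [0, 0, 0]],
    [85, [4.5, 25, -28], [0, 0, 0]],
    [85, [4.5, 25, -28], [0, 0, 0]],
    [85, [4.5, 25, -28], [0, 0, 0]],
  ],
)

```text
clock: 19.35
position: [0.6219, -0.069, 0.3072]
ee_rot: [0.0, -0.008, 1.0, -0.0]
force: [0.8, 0.8, 0.4]
width: 0.0846
gripper_force: 0.0
```

Call:
servo_tool(
  deltas=[
    [85, [4.5, 25, -28], [0, 0, 0]],
    [85, [4.5, 25, -28], [0, 0, 0]],
    [85, [4.5, 20, -28], [0, 0, 0]],
    [85, [0, 0, 0], [0, 0, 0]],
    [85, [0, 0, 0], [0, 0, 0]],
  ],
)

```text
clock: 19.77
position: [0.6085, 0.0006, 0.392]
ee_rot: [0.002, -0.009, 1.0, -0.0]
force: [-0.1, -0.7, -1.2]
width: 0.0851
gripper_force: 0.0
```

Call:
servo_tool(
  deltas=[
    [85, [0, 0, 0], [0, 0, 0]],
    [85, [0, 0, 0], [0, 0, 0]],
  ],
)

```text
clock: 19.93
position: [0.6073, -0.001, 0.388]
ee_rot: [-0.001, -0.008, 1.0, -0.0]
force: [-0.3, -0.2, -0.8]
width: 0.0849
gripper_force: 0.0
```

```bash
python3 - <<'E'
from h import *
s=sensors.state(); p,d=cams.snapshot('wrist'); np.savez('w10.npz',p=p,d=d,pos=s['position'],q=s['ee_rot']); cv2.imwrite('pics/w10.png',p[:,:,::-1])
E
sed -i 's/(P\[:,2\]>.006)/(P[:,2]>.0095)/' fit.py; python3 fit.py w10.npz
```

```text
bench plane [0.0001321  0.00065249 0.00036075] 0.0009703901171418304
mats
  near [0.5779 0.2381] yaw -1.31 width 0.1020 len 0.1806 target [0.6689 0.236 ]
  near [0.5674 0.0831] yaw -2.78 width 0.1010 len 0.1804 target [0.6583 0.0787]
  near [ 0.5781 -0.0745] yaw -2.03 width 0.1000 len 0.1805 target [ 0.669  -0.0777]
  near [ 0.5648 -0.2454] yaw 0.83 width 0.1020 len 0.1807 target [ 0.6558 -0.2441]
chisels
  mid [0.6695 0.2355] yaw -1.38 len 0.1603 shankw 0.0151 backend [0.5894 0.2374]
  mid [0.659  0.0789] yaw -2.81 len 0.1591 shankw 0.0182 backend [0.5796 0.0828]
  mid [ 0.6677 -0.0779] yaw -3.13 len 0.1611 shankw 0.0172 backend [ 0.5873 -0.0735]
  mid [ 0.4525 -0.2392] yaw -1.53 len 0.1843 shankw 0.0221 backend [ 0.3604 -0.2367]
  mid [ 0.6565 -0.2428] yaw 0.90 len 0.1401 shankw 0.0110 backend [ 0.5864 -0.2439]
```

View pics/w10.png

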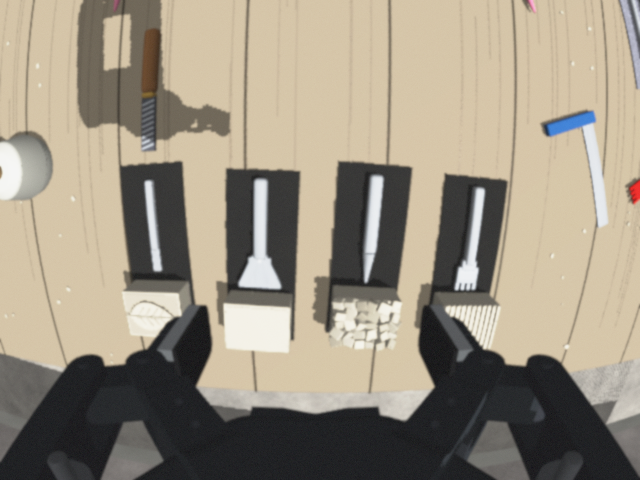

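All four chisels lie on the right mats, within about 2 mm and 1.1° of target. The rasp (149,90) and mallet (20,165) have not moved, so I am handing in.

```bash
python3 -c "
from bench import bot; print(bot.hand_in())"
```

```text
the job is handed in; nothing more can be done
None
```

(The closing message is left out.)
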